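Fetch the sample vial from behind the tall glassware

TASK

The red-capped vial in the grey reagent tray is needed, but the tall amber bottle and the measuring cylinder stand in the way. First clear both aside: the bottle into the middle of the orange drip tray and the cylinder onto the middle of the round green mat. Only then stand the red-capped vial in the middle of the white dish, and after that put the bottle and the cylinder each back exactly where it stood at the start, everything upright and the blue-capped vial left undisturbed.

Things in the scene. Friction and masses are not known exactly. Their poses are not given: they have to be found in the camera images.
- bottle: Tall amber bottle with a black cap (fixed to it), upright in the front row of the grey tray. Body 51 mm in diameter up to 95 mm high, neck 24 mm in diameter, cap 30 mm in diameter from 138 to 159 mm above the underside. About 0.22 kg (may vary by a third). Origin: centre of the underside; z up. It can be gripped by the cap from above.
- cylinder: Tall clear measuring cylinder on a blue hexagonal foot, standing upright in the front row of the grey tray. Tube 28 mm in diameter, total height 189 mm; foot 60 x 52 mm, 8 mm thick. 0.1 kg. Origin: centre of the underside; z up along the tube. It can be gripped by the tube near the top.
- vial_red: Small clear screw vial with a RED cap, standing upright in the back row of the grey tray: 23 mm in diameter, 47 mm high, 22 g. Origin: centre of the underside; z up. The one to fetch.
- vial_blue: Small clear screw vial with a BLUE cap, standing upright in the back row of the grey tray: 23 mm in diameter, 47 mm high. Origin: centre of the underside; z up. A bystander; leave it where it is.
- reagent_tray: Flat grey tray, 150 (x) by 200 mm (y), fixed; floor 6 mm, lip 12 mm above the worktop. Origin: centre of its underside. Front row (bottle, cylinder) about at its own x = -28 mm, back row (the vials) at x = +32 mm, each row at y = +-43 mm; which is left or right varies. White printed rings mark the standing places, large in front, small at the back.
- drip_tray: Round orange plastic drip tray, 100 mm in diameter, fixed to the worktop; floor 5 mm and rim 10 mm above the worktop. Side place of the bottle. Origin: centre of its underside.
- green_mat: Round flat green mat, 100 mm in diameter, 5 mm thick, fixed to the worktop. Side place of the cylinder. Origin: centre of its underside.
- dish: Round white dish, 90 mm in diameter, fixed to the worktop; floor 5 mm and rim 10 mm above the worktop. Where the red-capped vial must go. Origin: centre of its underside.

How it is judged:
On the way, in this order (a step that is already met when the one before it is completed fails the run):
1. the bottle stands released in the middle of the orange drip tray and the cylinder in the middle of the green mat (within 15 mm), the red-capped vial not yet moved (horizontal distance between bottle and drip_tray below 0.015 m and z of bottle in the frame of drip_tray between 0.003 and 0.009 m and angle between each of bottle, cylinder's own z axis and vertical below 0.12 rad and linear speed of each of bottle, cylinder below 0.02 m/s and contact force between each of bottle, cylinder and the fingers below 0.05 N and horizontal distance between cylinder and green_mat below 0.015 m and z of cylinder in the frame of green_mat between 0.003 and 0.009 m and distance of vial_red from where it was at the start of the episode below 0.012 m), for 0.2 s.
2. the red-capped vial stands released in the middle of the white dish (within 15 mm) while bottle and cylinder still stand aside (horizontal distance between vial_red and dish below 0.015 m and z of vial_red in the frame of dish between 0.003 and 0.009 m and angle between each of vial_red, bottle, cylinder's own z axis and vertical below 0.12 rad and linear speed of each of vial_red, bottle, cylinder below 0.02 m/s and contact force between each of vial_red, bottle, cylinder and the fingers below 0.05 N and horizontal distance between bottle and drip_tray below 0.015 m and z of bottle in the frame of drip_tray between 0.003 and 0.009 m and horizontal distance between cylinder and green_mat below 0.015 m and z of cylinder in the frame of green_mat between 0.003 and 0.009 m), for 0.2 s.
At the end, for the whole second after the job is handed in: The red-capped vial stands upright in the white dish within 15 mm of its middle; the bottle and the cylinder each stand upright within 15 mm of where they stood at the start; the blue-capped vial stands upright within 12 mm of its start; all released and at rest (horizontal distance between vial_red and dish below 0.015 m and z of vial_red in the frame of dish between 0.003 and 0.009 m and angle between each of vial_red, bottle, cylinder, vial_blue's own z axis and vertical below 0.12 rad and linear speed of each of vial_red, bottle, cylinder below 0.02 m/s and contact force between each of vial_red, bottle, cylinder and the fingers below 0.05 N and distance of each of bottle, cylinder from where it was at the start of the episode below 0.015 m and distance of vial_blue from where it was at the start of the episode below 0.012 m); the robot touches nothing.
It fails at once if the blue-capped vial is disturbed (moved more than 12 mm or tipped) (distance of vial_blue from where it was at the start of the episode above 0.012 m or angle between vial_blue's own z axis and vertical above 0.3 rad).
It fails at once if the bottle, the cylinder or the red-capped vial is tipped over (angle between any of bottle, cylinder, vial_red's own z axis and vertical above 0.7 rad).
It also fails if it takes over 125 s, if anything falls off the work surface, if the arm or the gripper's body presses on something with over 40 N, if the wrist force passes 120 N, or if a joint passes its speed limit or range.

ROBOT

A 7-joint arm with a two-finger parallel gripper is mounted at the origin on a cart in front of the work surface, level with it; the furniture and walls round the work are solid. World frame = base frame: x ahead of the robot, y to its left, z up, the work surface at z = 0. Lengths are in m, angles in rad, forces in N, time in s.
With the tool pointing down it reaches from about 0.4 to 0.85 m from the base axis. Payload 10.4 kg.
Tool frame: the origin (TCP) lies at the very end of the fingers, on their centre line; the grasp point (between the pads) lies bot.hold_point_z behind it (bot.hold_point_z is the distance from the TCP to the grasp point, in m); z points along the fingers, y is the line along which they close (so a half turn about z gives the same grasp; the last joint's range is limited). The gripper opens to 87 mm and grips with 3 to 60 N. Pads are 19 mm wide; open, the fingers measure 117 mm over their backs; the gripper's body (75 mm by 190 mm) begins 51 mm behind the grasp point.
Start: joints at [1.095, 0.332, -0.065, 1.46, 0.022, 1.35, -0.088], TCP at [0.273, -0.562, 0.223] pointing down, gripper open.
Joint ranges: [-2.6, 2.6], [-0.5, 2.12], [-1.47, 1.34], [0.16, 2.42], [-1.27, 4.41], [0.06, 2.06], [-2.6, 2.6]. Speed limits (rad/s): [2.22, 2.22, 2.79, 2.79, 3.14, 3.14, 3.14].

INTERFACE

Orientations are given as a 3x3 rotation matrix whose columns are the frame's x, y, z axes.
In Python, from bench import get_obs, snapshot, camera_params, order, spotter, bot gives the robot as it stands.
- The arm moves only by the tool step_arm, never from a script. Its argument "rows" is text: rows parted by semicolons, each of 5 numbers parted by spaces: the closure, from 0 (fully open) to 1 (shut), then the shift along the tool's x, y, z as a fraction of full scale, then the turn about the tool's z as a fraction of full scale. A call has 1 to 12 rows; each row is the pose to reach, as a shift and turn from the pose commanded when the call began, along the tool's axes at that moment, turning the shorter way round; what a row does not reach only later rows make up. Full scale, the value 1, is 400 mm for a shift and 2 pi rad for a turn. A row lasts 1/10 s, in which the tool goes at most 50 mm and 8.59 degrees, less where a joint would pass 70% of its speed; a pose out of reach is approached as far as the arm can. A call with a number of a shift or a turn outside -1 to 1 is refused whole. A call with a gripper value outside its range is refused whole. The fingers move at their own pace and stop on an object; "grip_force" is the grip in N (left out, the last holds). Time passes only in rows, so rows that repeat a pose let the fingers close. It gives the time, the measured TCP pose, the force, the opening and the grip force at its end, in the units of the state.
- get_obs(): the state, without advancing time (a new reading comes with each control period).
- snapshot(name): name is "scene" or "top" or "wrist"; returns the picture (420x560x3 uint8, red, green, blue); there is no depth.
- camera_params(name): a dict with "fov_y" (degrees; the focal length in pixels is half the picture's height over the tangent of half this angle, whatever the lens; pixels are square), "cx", "cy" (the principal point, pixels), "rvec" (rotation vector, rad) and "tvec" (3), from world to camera coordinates, as OpenCV has them. Camera axes: x right, y down, z forward; pixel columns grow to the right and rows downward; lengths in m; the calibration is good to about 2 mm. A picture is of the moment at which its call begins: read the wrist's pose just before it. camera_params takes no time and is no camera call; for the wrist camera it gives the pose at the moment of the call.
- order.sign_off(): hands the job in; it is judged then, once.
Trained networks look in the newest picture that a camera, given by its name, has taken for a name from the list of things; names that differ only in an ending like _2 or _b are one class to them, and where a whole thing is asked for, a point or a joint stands for the part that bears it (a point fixed in the world has none). Each returns a list of dicts, best first, with "confidence" (0 to 1); they miss things now and then, are a little off and sometimes report something else, mostly with a low value. They report only what shows in the picture. A call takes as long as a camera call.
- spotter.search_frame(label, camera): "box" ([left, top, right, bottom] in pixels, round what is visible of it).
The state is a dict: "clock": time; "joint_pos": joint angles; "joint_velocities": joint speeds; "tau": joint torques, N m; "tcp_pos": TCP position; "tool_rot": TCP orientation; "force": force on the tool from outside, world axes, zero at the start; "ft_torque": the same for the moment, N m; "width": finger opening in m; "finger_force": force on a finger pad.
Only numpy, scipy, OpenCV 4.12 (cv2) and the standard library are available. Lean on these libraries where they do the work, as an engineer would, in place of code of your own. Each camera call takes 0.05 s, during which the arm holds its last target. There are 200 camera calls.

## Working session

There is one attempt and no reset: what is moved stays moved. The work goes in short steps, Python scripts to look and compute and a tool call to move; the robot and the scene stay as the last step left them, time stands still between calls to the robot, and variables do not carry over. Pictures are saved under pics/ and viewed, at most 14 in all, crops included, and the job is handed in when it is done.

Besides the shell and the picture viewer there is one more tool, called after "Emit:" as name(argument=value, ...) on one line, values as JSON. step_arm: Moves the arm, as the interface text tells. Its arguments: {"type":"object","properties":{"rows":{"type":"string"},"grip_force":{"type":"number"}},"required":["rows"]}

```bash
mkdir -p pics
cat > h.py <<'E'
import numpy as np, cv2
from bench import get_obs, snapshot, camera_params, order, spotter, bot
def cam(n):
    p=camera_params(n); f=210/np.tan(np.radians(p["fov_y"])/2)
    K=np.array([[f,0,p["cx"]],[0,f,p["cy"]],[0,0,1.]])
    return K,cv2.Rodrigues(np.array(p["rvec"],float))[0],np.array(p["tvec"],float).ravel(),p
def ray(n,u,v,z):
    K,R,t,_=cam(n); c=-R.T@t; d=R.T@np.linalg.solve(K,[u,v,1.]); return c+d*(z-c[2])/d[2]
def proj(n,P):
    K,R,t,_=cam(n); q=K@(R@np.array(P,float)+t); return q[:2]/q[2]
def save(n,f):
    im=snapshot(n); cv2.imwrite("pics/"+f,im[:,:,::-1]); return im
E
python3 - <<'E'
from h import *
o=get_obs();print(o["clock"],o["tcp_pos"],o["tool_rot"],o["width"],bot.hold_point_z)
for n in("scene","top"):
    save(n,n+"0.png");K,R,t,p=cam(n);print(n,p,-R.T@t)
    for l in("bottle","cylinder","vial_red","vial_blue","reagent_tray","drip_tray","green_mat","dish"):
        print(l,[(np.round(d["box"]).tolist(),round(d["confidence"],2)) for d in spotter.search_frame(l,n)[:2]])
E
```

```text
0.0 [ 0.27325479 -0.56168262  0.22178041] [[ 8.99222517e-01  4.37491055e-01 -6.64914223e-04]
 [ 4.37491555e-01 -8.99221686e-01  1.22387195e-03]
 [-6.24722595e-05 -1.39142757e-03 -9.99999030e-01]] 0.08729693593439769 0.0187
scene {'fov_y': 54.733142499268595, 'cx': 280.2939728871426, 'cy': 211.27055056578826, 'rvec': array([ 1.09237746, -2.19651601,  1.21286019]), 'tvec': array([0.34814124, 0.27905097, 0.53910916])} [-0.01715563  0.46957803  0.51856785]
bottle [([272.0, 161.0, 299.0, 232.0], 0.66)]
cylinder [([242.0, 157.0, 273.0, 255.0], 0.79)]
vial_red [([230.0, 211.0, 240.0, 235.0], 0.79), ([262.0, 201.0, 272.0, 218.0], 0.32)]
vial_blue [([263.0, 201.0, 270.0, 217.0], 0.63)]
reagent_tray [([203.0, 203.0, 317.0, 271.0], 0.95), ([263.0, 198.0, 270.0, 217.0], 0.31)]
drip_tray [([359.0, 211.0, 399.0, 237.0], 0.96), ([350.0, 173.0, 384.0, 187.0], 0.72)]
green_mat [([134.0, 276.0, 192.0, 316.0], 0.76)]
dish [([351.0, 176.0, 387.0, 190.0], 0.91), ([240.0, 158.0, 271.0, 253.0], 0.49)]
top {'fov_y': 55.84928935365989, 'cx': 276.60525942446833, 'cy': 209.42030590361026, 'rvec': array([ 2.18421313, -2.03583678,  0.20571173]), 'tvec': array([-0.02246648,  0.53524423,  0.91353614])} [3.41433871e-01 5.74432045e-04 1.00247792e+00]
bottle [([269.0, 188.0, 293.0, 211.0], 0.75)]
cylinder [([237.0, 186.0, 258.0, 224.0], 0.85), ([270.0, 188.0, 291.0, 214.0], 0.63)]
vial_red [([240.0, 179.0, 250.0, 189.0], 0.54)]
vial_blue []
reagent_tray [([225.0, 169.0, 302.0, 231.0], 0.87)]
drip_tray [([335.0, 236.0, 372.0, 272.0], 0.94)]
green_mat [([144.0, 194.0, 185.0, 232.0], 0.59)]
dish [([381.0, 191.0, 415.0, 224.0], 0.94)]
```

Run:
```python
from h import *
K,R,t,p=cam("top")
im=cv2.imread("pics/top0.png"); cv2.imwrite("pics/t0z.png",cv2.resize(im[150:290,130:430],None,fx=2.66,fy=2.66,interpolation=cv2.INTER_CUBIC))
im=cv2.imread("pics/scene0.png"); cv2.imwrite("pics/s0z.png",cv2.resize(im[140:330,120:410],None,fx=2.7,fy=2.7,interpolation=cv2.INTER_CUBIC))
def c(b): return (b[0]+b[2])/2,(b[1]+b[3])/2
for n,l,b,z in (("top","tray",[225,169,302,231],.012),("top","drip",[335,236,372,272],.008),("top","mat",[144,194,185,232],.005),("top","dish",[381,191,415,224],.008),
 ("scene","drip",[359,211,399,237],.008),("scene","mat",[134,276,192,316],.005),("scene","dish",[351,176,387,190],.008),("scene","tray",[203,203,317,271],.012)):
    print(n,l,ray(n,*c(b),z).round(4))
```

```text
top tray [0.5664 0.0511 0.012 ]
top drip [ 0.4448 -0.1842  0.008 ]
top mat [0.5161 0.3022 0.005 ]
top dish [ 0.5718 -0.2943  0.008 ]
scene drip [ 0.4298 -0.1722  0.008 ]
scene mat [0.5084 0.3059 0.005 ]
scene dish [ 0.5722 -0.2988  0.008 ]
scene tray [0.542  0.0741 0.012 ]
```

View pics/t0z.png

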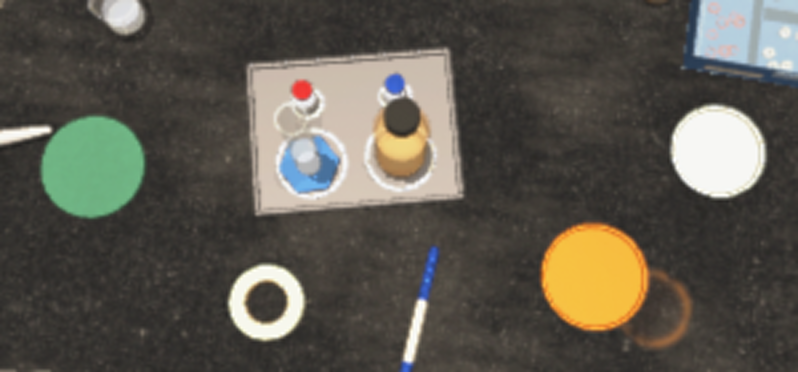

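View pics/s0z.png

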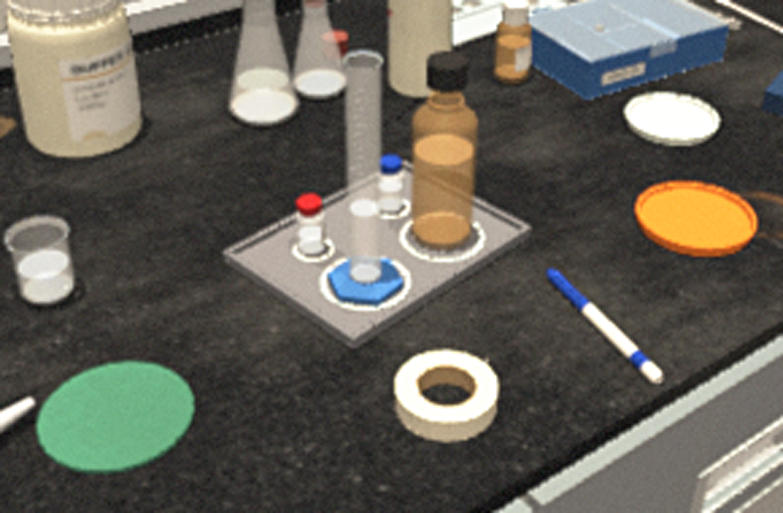

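Top view (crop px): mat (93,166), dish (718,150), drip tray (595,276), red cap (302,90), blue cap (395,83), bottle cap (402,115), cylinder foot (311,163). The red vial is behind the cylinder. I'll segment by colour for finer positions.

```bash
cat >> h.py <<'E'
def blob(im,lo,hi,near=None,r=60):
    "im RGB; HSV range -> ellipse centre/size of the largest blob (near a pixel)"
    m=cv2.inRange(cv2.cvtColor(im,cv2.COLOR_RGB2HSV),np.array(lo),np.array(hi))
    if near is not None:
        k=np.zeros_like(m); cv2.circle(k,tuple(int(a) for a in near),r,255,-1); m&=k
    cs,_=cv2.findContours(m,cv2.RETR_EXTERNAL,cv2.CHAIN_APPROX_NONE)
    c=max(cs,key=cv2.contourArea); h=cv2.convexHull(c); M=cv2.moments(h)
    return np.array([M["m10"]/M["m00"],M["m01"]/M["m00"]]),cv2.boundingRect(h)
COL={"mat":((50,60,60),(85,255,255)),"drip":((10,170,150),(24,255,255)),"dish":((0,0,200),(179,40,255)),
"red":((172,150,100),(179,255,255)),"blue":((108,150,60),(125,255,255)),"foot":((98,110,90),(112,255,255)),"cap":((0,0,0),(179,255,85))}
E
python3 - <<'E'
from h import *
T=lambda x,y:(130+x/2.66,150+y/2.66); S=lambda x,y:(120+x/2.7,140+y/2.7)
for n,F,L in (("top",T,{"mat":(93,166,30,.005),"drip":(595,276,24,.009),"dish":(718,150,24,.009),"red":(302,90,7,.053),"blue":(395,83,7,.053),"foot":(311,163,16,.014),"cap":(402,115,9,.165)}),
 ("scene",S,{"mat":(115,415,40,.005),"drip":(697,217,35,.009),"dish":(672,118,22,.009),"red":(310,204,8,.050),"blue":(391,163,8,.050),"foot":(365,280,22,.012),"cap":(447,70,11,.1545)})):
    im=cv2.imread(f"pics/{n}0.png")[:,:,::-1].copy()
    for k,(x,y,r,z) in L.items():
        try: c,b=blob(im,*COL[k],near=F(x,y),r=r); print(n,k,c.round(1),b,ray(n,*c,z).round(4))
        except Exception as e: print(k,e)
E
```

```text
top mat [164.5 212.2] (145, 193, 40, 39) [0.5181 0.3026 0.005 ]
top drip [353.2 253.6] (334, 234, 40, 40) [ 0.4457 -0.1831  0.009 ]
top dish [399.5 206.5] (383, 190, 34, 34) [ 0.5745 -0.2978  0.009 ]
red max() iterable argument is empty
top blue [278. 181.] (276, 178, 5, 7) [0.6079 0.0167 0.053 ]
top foot [246.2 212. ] (236, 202, 21, 20) [0.5315 0.0925 0.014 ]
top cap [280.9 193.7] (275, 187, 13, 14) [0.5483 0.0066 0.165 ]
scene mat [162.2 294. ] (133, 273, 59, 43) [0.5137 0.3049 0.005 ]
scene drip [377.4 220.3] (355, 207, 46, 28) [ 0.441  -0.1796  0.009 ]
scene dish [368.5 182.7] (351, 174, 35, 18) [ 0.5731 -0.2975  0.009 ]
red float division by zero
scene blue [264.3 199.9] (261, 197, 8, 7) [0.6072 0.0158 0.05  ]
scene foot [255.  243.8] (242, 236, 27, 17) [0.529  0.0959 0.012 ]
scene cap [286.9 165.5] (278, 156, 19, 19) [0.5491 0.0021 0.1545]
```

```bash
cat >> h.py <<'E'
def go(x,y,z,yaw=0.):
    "shift (fraction of .4 m, tool axes) and turn fraction from measured pose to TCP target, tool x at world yaw"
    o=get_obs(); R=np.array(o["tool_rot"]); d=R.T@(np.array([x,y,z])-o["tcp_pos"])/.4
    a=np.arctan2(R[1,0],R[0,0]); w=(a-yaw+np.pi)%(2*np.pi)-np.pi
    print("t%.1f"%o["clock"],np.round(o["tcp_pos"],4),"yaw %.4f"%a,"w %.4f"%o["width"],"->",d.round(4),"turn %.4f"%(w/2/np.pi))
E
python3 - <<'E'
from h import *
go(.42,-.25,.34);go(.53,.05,.36)
K,R,t,p=cam("wrist");o=get_obs();print(np.array(o["tool_rot"]).T@((-R.T@t)-o["tcp_pos"]),np.array(o["tool_rot"]).T@R.T,p["fov_y"],get_obs()["joint_pos"])
E
```

```text
t0.9 [ 0.2735 -0.562   0.2226] yaw 0.4528 w 0.0869 -> [ 0.6707 -0.5412 -0.2936] turn 0.0721
t0.9 [ 0.2735 -0.562   0.2226] yaw 0.4528 w 0.0869 -> [ 1.2461 -1.0953 -0.3436] turn 0.0721
[ 0.07953746 -0.00019592 -0.16216652] [[-8.43235283e-04 -9.56032191e-01 -2.93260529e-01]
 [ 9.99998791e-01 -1.18926454e-03  1.00163809e-03]
 [-1.30636261e-03 -2.93259330e-01  9.56032039e-01]] 71.127539871572 [ 1.09541831  0.33220738 -0.06472016  1.46010501  0.02160499  1.34989263
 -0.08850433]
```

Emit:
step_arm(rows="0 0 0 -0.2 0; 0 0 0 -0.2936 0; 0 0.6707 -0.5412 -0.2936 0.0721; 0 0.6707 -0.5412 -0.2936 0.0721; 0 0.6707 -0.5412 -0.2936 0.0721; 0 0.6707 -0.5412 -0.2936 0.0721; 0 0.6707 -0.5412 -0.2936 0.0721; 0 0.6707 -0.5412 -0.2936 0.0721; 0 0.6707 -0.5412 -0.2936 0.0721; 0 0.6707 -0.5412 -0.2936 0.0721; 0 0.6707 -0.5412 -0.2936 0.0721; 0 0.6707 -0.5412 -0.2936 0.0721")

```text
clock: 2.1
tcp_pos: [0.4194, -0.2511, 0.3399]
tool_rot: [[1.0, -0.002, -0.0], [-0.002, -1.0, -0.0], [-0.0, 0.0, -1.0]]
force: [-0.7, -1.0, -0.2]
width: 0.0867
finger_force: 0.0
```

Run:
```python
from h import *
go(.5,.05,.36)
```

```text
t2.1 [ 0.4194 -0.2511  0.3399] yaw -0.0018 w 0.0867 -> [ 0.2001 -0.753  -0.0505] turn -0.0003
```

Run:
```python
from h import *
im=save("wrist","w1.png")
for k,g in (("drip",(.444,-.182,.009)),("dish",(.574,-.2975,.009))):
    c,b=blob(im,*COL[k],near=proj("wrist",g),r=70); print(k,proj("wrist",g),c,b,ray("wrist",*c,.009))
```

```text
drip [233.52311841 154.43561109] [234.52003381 153.27016061] (204, 123, 62, 62) [ 0.44590455 -0.18373921  0.009     ]
dish [305.1510722   68.24968755] [306.12412007  67.9615363 ] (277, 36, 59, 65) [ 0.57439709 -0.298978    0.009     ]
```

Emit:
step_arm(rows="0 0.2 -0.753 -0.05 0; 0 0.2 -0.753 -0.05 0; 0 0.2 -0.753 -0.05 0; 0 0.2 -0.753 -0.05 0; 0 0.2 -0.753 -0.05 0; 0 0.2 -0.753 -0.05 0; 0 0.2 -0.753 -0.05 0; 0 0.2 -0.753 -0.05 0; 0 0.2 -0.753 -0.05 0; 0 0.2 -0.753 -0.05 0")

```text
clock: 3.15
tcp_pos: [0.5001, 0.0488, 0.3598]
tool_rot: [[1.0, -0.004, -0.0], [-0.004, -1.0, -0.001], [-0.0, 0.001, -1.0]]
force: [0.2, -0.3, 0.9]
width: 0.087
finger_force: 0.0
```

Run:
```python
from h import *
im=save("wrist","w2.png")
for k,g,r in (("mat",(.516,.304,.005),90),("cap",(.549,.005,.165),45),("foot",(.53,.094,.012),60),("red",(.6,.1,.053),40),("blue",(.607,.016,.053),25)):
    try: c,b=blob(im,*COL[k],near=proj("wrist",g),r=r); print(k,proj("wrist",g),c,b,ray("wrist",*c,g[2]))
    except Exception as e: print(k,e)
go(.53,.094,.36)
```

```text
mat [129.20411905 158.50916508] [130.2799165  156.99840363] (101, 128, 60, 59) [0.51860503 0.30173165 0.005     ]
cap [311.90690622 146.42055689] [321.43632046 155.28275632] (275, 107, 82, 85) [ 0.53848344 -0.00679745  0.165     ]
foot [248.86218438 150.20238205] [249.03297818 142.26686961] (235, 133, 30, 17) [0.54325439 0.09329409 0.012     ]
red max() iterable argument is empty
blue [296.90814219 100.53057936] [296.5502008  100.40160643] (293, 97, 8, 8) [0.60718393 0.01653971 0.053     ]
t3.2 [0.5001 0.049  0.3598] yaw -0.0036 w 0.0871 -> [ 0.0744 -0.1127 -0.0005] turn -0.0006
```

View pics/w2.png

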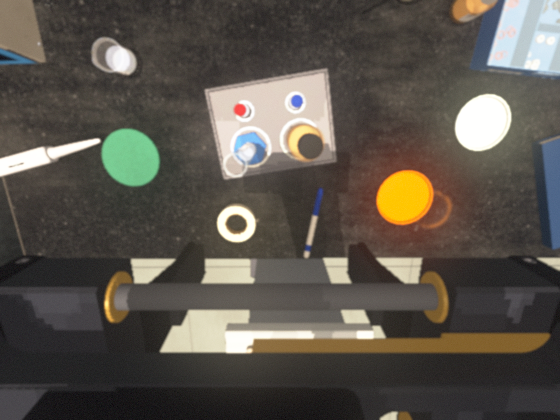

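View pics/w1.png

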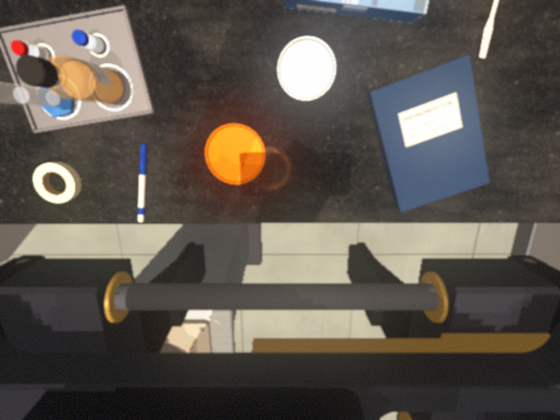

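Wrist view: bottle cap (311,146), matching its projected position; cylinder rim (235,164), foot (250,148); red cap (241,110); blue cap (297,101). Mat, drip tray and dish agree with the other cameras.

Run:
```python
from h import *
print(ray("wrist",235,164,.195),ray("wrist",250,147,.010),ray("wrist",241,110,.053),ray("wrist",311,146,.165))
for p in ((.53,.094,.195),(.53,.094,.01)): print(proj("wrist",p))
print(proj("top",(.53,.094,.195)),proj("top",(.53,.094,.01)))
im=cv2.imread("pics/w2.png"); cv2.imwrite("pics/w2z.png",cv2.resize(im[60:190,195:345],None,fx=4,fy=4,interpolation=cv2.INTER_CUBIC))
```

```text
[0.53280365 0.09351611 0.195     ] [0.53519141 0.09206286 0.01      ] [0.5939208  0.10034444 0.053     ] [0.549497   0.00609692 0.165     ]
[234.67943063 166.52308737]
[248.9627951  150.08660497]
[238.83271001 195.90502206] [245.6709942  212.89821786]
```

View pics/w2z.png

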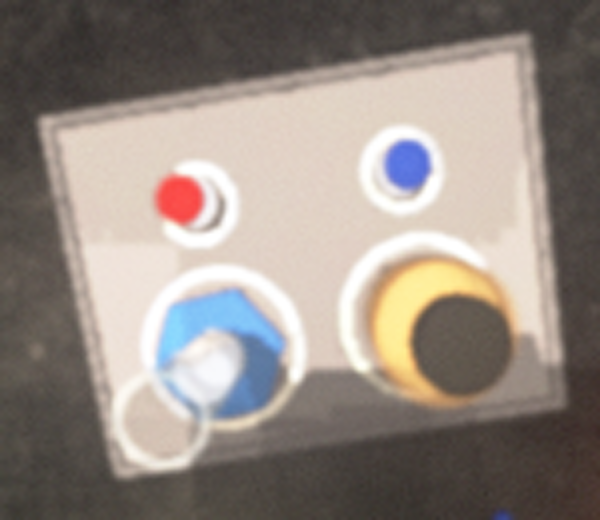

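Emit:
step_arm(rows="0 0.082 -0.1105 0 0; 0 0.082 -0.1105 0.1 0; 0 0.082 -0.1105 0.2 0; 0 0.082 -0.1105 0.3 0; 0 0.082 -0.1105 0.4 0; 0 0.082 -0.1105 0.47 0; 0 0.082 -0.1105 0.534 0; 0 0.082 -0.1105 0.534 0")

```text
clock: 4.0
tcp_pos: [0.5309, 0.0933, 0.1432]
tool_rot: [[1.0, -0.002, -0.006], [-0.002, -1.0, -0.001], [-0.006, 0.001, -1.0]]
force: [-0.1, -0.2, 0.2]
width: 0.0871
finger_force: 0.0
```

Emit:
step_arm(rows="1 0 0 0 0; 1 0 0 0 0; 1 0 0 0 0; 1 0 0 0 0; 1 0 0 0 0; 1 0 0 0 0; 1 0 0 0 0; 1 0 0 0 0; 1 0 0 0 0; 1 0 0 0 0", grip_force=15)

```text
clock: 5.0
tcp_pos: [0.5328, 0.0954, 0.1463]
tool_rot: [[1.0, -0.0, -0.0], [-0.0, -1.0, -0.0], [-0.0, 0.0, -1.0]]
force: [-0.4, -0.9, -0.6]
width: 0.0262
finger_force: 15.0
```

Run:
```python
from h import *
go(.518,.302,.205)
```

```text
t5.0 [0.5328 0.0954 0.1463] yaw -0.0002 w 0.0262 -> [-0.0372 -0.5166 -0.1468] turn -0.0000
```

Emit:
step_arm(rows="1 0 0 -0.04 0; 1 0 0 -0.1 0; 1 0 0 -0.15 0; 1 -0.004 -0.06 -0.15 0; 1 -0.01 -0.13 -0.15 0; 1 -0.016 -0.21 -0.15 0; 1 -0.022 -0.29 -0.15 0; 1 -0.028 -0.37 -0.15 0; 1 -0.034 -0.44 -0.15 0; 1 -0.037 -0.49 -0.15 0; 1 -0.037 -0.516 -0.15 0; 1 -0.037 -0.516 -0.15 0")

```text
clock: 6.2
tcp_pos: [0.5176, 0.3029, 0.2061]
tool_rot: [[1.0, 0.002, -0.001], [0.002, -1.0, 0.0], [-0.001, -0.0, -1.0]]
force: [-0.6, -0.7, -0.2]
width: 0.0262
finger_force: 15.0
```

Run:
```python
from h import *
print(get_obs()["force"]);im=save("wrist","w3.png");go(.518,.302,.1465)
```

```text
[-0.64478503 -0.72683626 -0.19138015]
t6.2 [0.5181 0.3016 0.2061] yaw 0.0002 w 0.0263 -> [-0.0003 -0.0012  0.149 ] turn 0.0000
```

View pics/w3.png

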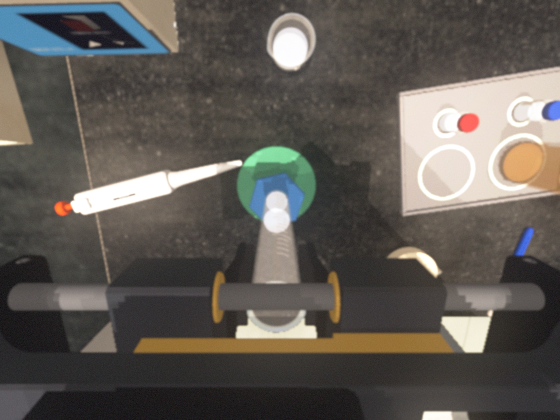

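The cylinder hangs upright over the mat (foot at 276,192); its vacated ring in the tray is centred at (446,172). Now lowering.

Emit:
step_arm(rows="1 0 -0.001 0.05 0; 1 0 -0.001 0.09 0; 1 0 -0.001 0.12 0; 1 0 -0.001 0.138 0; 1 0 -0.001 0.145 0; 1 0 -0.001 0.149 0; 1 0 -0.001 0.149 0; 0.5 0 -0.001 0.149 0; 0 0 -0.001 0.149 0; 0 0 -0.001 0.149 0; 0 0 -0.001 0.149 0; 0 0 -0.001 0.149 0")

```text
clock: 7.45
tcp_pos: [0.5182, 0.3022, 0.1469]
tool_rot: [[1.0, -0.0, 0.0], [-0.0, -1.0, -0.0], [0.0, 0.0, -1.0]]
force: [0.5, -0.9, 0.2]
width: 0.0586
finger_force: 0.0
```

Run:
```python
from h import *
im=cv2.imread("pics/w3.png")
go(.518,.302,.36); go(.5,.02,.36)
```

```text
t7.5 [0.5182 0.3022 0.1469] yaw -0.0002 w 0.0586 -> [-3.000e-04  5.000e-04 -5.328e-01] turn -0.0000
t7.5 [0.5182 0.3022 0.1469] yaw -0.0002 w 0.0586 -> [-0.0451  0.7055 -0.5329] turn -0.0000
```

Up 0.1 m clear, then across to the bottle.

Emit:
step_arm(rows="0 0 0 -0.03 0; 0 0 0 -0.15 0; 0 0 0 -0.27 0; 0 -0.045 0.6 -0.45 0; 0 -0.045 0.6 -0.45 0; 0 -0.045 0.6 -0.45 0; 0 -0.045 0.6 -0.45 0; 0 -0.045 0.6 -0.45 0; 0 -0.045 0.6 -0.45 0; 0 -0.045 0.6 -0.45 0; 0 -0.045 0.6 -0.45 0; 0 -0.045 0.6 -0.45 0")

```text
clock: 8.65
tcp_pos: [0.4998, 0.0638, 0.3266]
tool_rot: [[1.0, 0.003, -0.0], [0.003, -1.0, 0.0], [-0.0, -0.0, -1.0]]
force: [-0.5, -0.1, -0.4]
width: 0.0873
finger_force: 0.0
```

Run:
```python
from h import *
im=save("wrist","w4.png")
c,b=blob(im,*COL["cap"],near=proj("wrist",(.549,.006,.165)),r=26);print(c,b,proj("wrist",(.549,.006,.165)),ray("wrist",*c,.165))
go(.549,.006,.136)
```

```text
[331.08760684 170.69444444] (315, 166, 33, 10) [328.55095551 149.09267733] [0.5254653 0.0019141 0.165    ]
t8.7 [0.4998 0.0637 0.3266] yaw 0.0024 w 0.0867 -> [0.1229 0.1446 0.4763] turn 0.0004
```

View pics/w4.png

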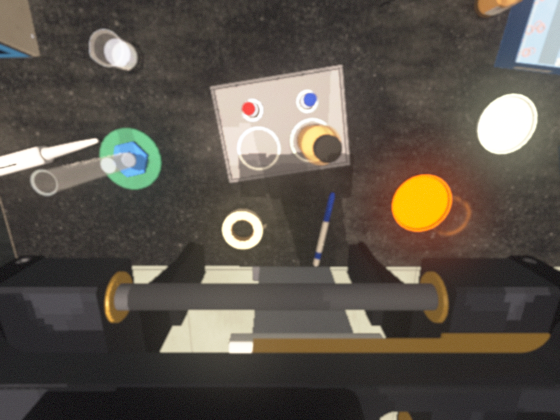

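Cap at (328,149) matches its projection exactly; the cylinder stands on the mat (130,158). Grip the bottle.

Emit:
step_arm(rows="0 0.123 0.145 0.05 0; 0 0.123 0.145 0.1 0; 0 0.123 0.145 0.2 0; 0 0.123 0.145 0.3 0; 0 0.123 0.145 0.37 0; 0 0.123 0.145 0.43 0; 0 0.123 0.145 0.476 0; 0 0.123 0.145 0.476 0; 0 0.123 0.145 0.476 0")

```text
clock: 9.6
tcp_pos: [0.5493, 0.005, 0.1367]
tool_rot: [[1.0, 0.001, -0.0], [0.001, -1.0, 0.0], [-0.0, -0.0, -1.0]]
force: [-0.3, 0.3, -0.0]
width: 0.0869
finger_force: 0.0
```

Emit:
step_arm(rows="1 0 0 0 0; 1 0 0 0 0; 1 0 0 0 0; 1 0 0 0 0; 1 0 0 0 0; 1 0 0 0 0; 1 0 0 0 0; 1 0 0 0 0; 1 0 0 0 0; 1 0 0 0 0", grip_force=25)

```text
clock: 10.6
tcp_pos: [0.5493, 0.0044, 0.1364]
tool_rot: [[1.0, -0.0, 0.0], [-0.0, -1.0, 0.0], [0.0, -0.0, -1.0]]
force: [-0.2, 1.2, 0.1]
width: 0.0297
finger_force: 25.0
```

Run:
```python
from h import *
go(.4455,-.1835,.196)
```

```text
t10.6 [0.5493 0.0044 0.1364] yaw -0.0000 w 0.0297 -> [-0.2594  0.4697 -0.1491] turn -0.0000
```

Emit:
step_arm(rows="1 0 0 -0.04 0; 1 0 0 -0.1 0; 1 0 0 -0.15 0; 1 -0.03 0.05 -0.15 0; 1 -0.07 0.12 -0.15 0; 1 -0.11 0.2 -0.15 0; 1 -0.15 0.28 -0.15 0; 1 -0.19 0.35 -0.15 0; 1 -0.23 0.41 -0.15 0; 1 -0.25 0.45 -0.15 0; 1 -0.259 0.47 -0.15 0; 1 -0.259 0.47 -0.15 0")

```text
clock: 11.8
tcp_pos: [0.4451, -0.1846, 0.1962]
tool_rot: [[1.0, -0.002, -0.0], [-0.002, -1.0, -0.0], [-0.0, 0.0, -1.0]]
force: [0.7, 0.4, -2.9]
width: 0.0293
finger_force: 25.0
```

Run:
```python
from h import *
print(get_obs()["force"]);go(.4455,-.1835,.1365)
```

```text
[ 0.6855279   0.37496541 -2.94401805]
t11.8 [ 0.4451 -0.1846  0.1962] yaw -0.0020 w 0.0293 -> [ 0.001  -0.0027  0.1492] turn -0.0003
```

Emit:
step_arm(rows="1 0 0 0.05 0; 1 0 0 0.09 0; 1 0 0 0.12 0; 1 0 0 0.138 0; 1 0 0 0.145 0; 1 0 0 0.149 0; 1 0 0 0.149 0; 0.5 0 0 0.149 0; 0 0 0 0.149 0; 0 0 0 0.149 0; 0 0 0 0.149 0; 0 0 0 0.149 0")

```text
clock: 13.0
tcp_pos: [0.4457, -0.1839, 0.137]
tool_rot: [[1.0, -0.0, 0.0], [-0.0, -1.0, -0.0], [0.0, 0.0, -1.0]]
force: [0.7, 0.7, 0.1]
width: 0.0618
finger_force: 0.0
```

Emit:
step_arm(rows="0 0 0 -0.03 0; 0 0 0 -0.12 0; 0 0 0 -0.25 0; 0 0 0 -0.37 0; 0 0 0 -0.5 0; 0 0.2 -0.2 -0.55 0; 0 0.2 -0.3 -0.55 0; 0 0.27 -0.5 -0.55 0; 0 0.27 -0.55 -0.55 0; 0 0.27 -0.55 -0.55 0; 0 0.27 -0.55 -0.55 0; 0 0.27 -0.55 -0.55 0")

```text
clock: 14.2
tcp_pos: [0.5536, 0.0376, 0.3575]
tool_rot: [[1.0, 0.003, 0.0], [0.003, -1.0, 0.0], [0.0, -0.0, -1.0]]
force: [0.9, -0.1, -0.4]
width: 0.0868
finger_force: 0.0
```

Run:
```python
from h import *
COL["red"]=((0,120,100),(8,255,255))
im=save("wrist","w5.png")
for k,g in (("red",(.594,.100,.053)),("blue",(.607,.0165,.053))):
    try: c,b=blob(im,*COL[k],near=proj("wrist",g),r=15);print(k,c,b,ray("wrist",*c,g[2]))
    except Exception as e: print(k,e,proj("wrist",g))
print("cap@",proj("wrist",(.4455,-.1835,.164)),"tube rim",proj("wrist",(.518,.302,.194)))
go(.594,.1,.16)
```

```text
red [234.19254658 145.22360248] (229, 140, 11, 11) [0.59540754 0.09980265 0.053     ]
blue [289.6746988  137.37349398] (286, 134, 8, 8) [0.60720932 0.01361532 0.053     ]
cap@ [438.48709146 265.57498761] tube rim [ 48.50108929 222.64374476]
t14.2 [0.5536 0.0359 0.3573] yaw 0.0001 w 0.0870 -> [ 0.101  -0.1603  0.4932] turn 0.0000
```

View pics/w5.png

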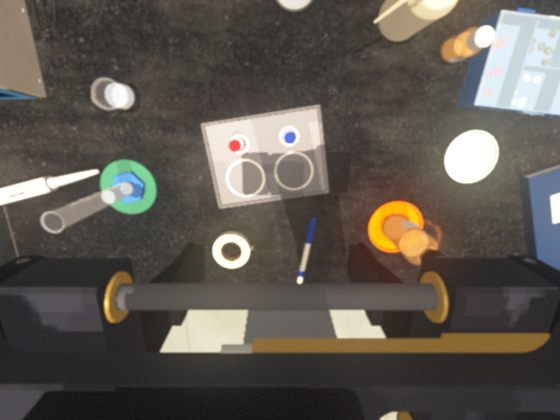

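Bottle stands in the drip tray and cylinder on the mat; red cap at (234,145), now unobstructed.

Emit:
step_arm(rows="0 0.1035 -0.1595 0.1 0; 0 0.1035 -0.1595 0.2 0; 0 0.1035 -0.1595 0.3 0; 0 0.1035 -0.1595 0.42 0; 0 0.1035 -0.1595 0.54 0; 0 0.1035 -0.1595 0.64 0; 0 0.1035 -0.1595 0.72 0; 0 0.1035 -0.1595 0.78 0; 0 0.1035 -0.1595 0.82 0; 0 0.1035 -0.1595 0.84 0; 0 0.1035 -0.1595 0.847 0; 0 0.1035 -0.1595 0.847 0")

```text
clock: 15.45
tcp_pos: [0.5957, 0.0997, 0.0187]
tool_rot: [[1.0, -0.001, 0.001], [-0.001, -1.0, -0.0], [0.001, 0.0, -1.0]]
force: [0.1, 0.9, 0.4]
width: 0.087
finger_force: 0.0
```

Emit:
step_arm(rows="1 0 0 0 0; 1 0 0 0 0; 1 0 0 0 0; 1 0 0 0 0; 1 0 0 0 0; 1 0 0 0 0; 1 0 0 0 0; 1 0 0 0 0; 1 0 0 0 0; 1 0 0 0 0", grip_force=10)

```text
clock: 16.45
tcp_pos: [0.5951, 0.1, 0.018]
tool_rot: [[1.0, -0.0, 0.0], [-0.0, -1.0, -0.0], [0.0, 0.0, -1.0]]
force: [-0.2, -0.1, 0.2]
width: 0.0224
finger_force: 10.0
```

Run:
```python
from h import *
go(.5742,-.298,.2)
```

```text
t16.4 [0.5951 0.1    0.018 ] yaw -0.0002 w 0.0224 -> [-0.052   0.995  -0.4549] turn -0.0000
```

Emit:
step_arm(rows="1 0 0 -0.05 0; 1 0 0 -0.13 0; 1 0 0 -0.23 0; 1 0 0 -0.32 0; 1 -0.002 0.05 -0.35 0; 1 -0.007 0.13 -0.35 0; 1 -0.012 0.22 -0.35 0; 1 -0.017 0.32 -0.35 0; 1 -0.022 0.42 -0.35 0; 1 -0.027 0.52 -0.35 0; 1 -0.032 0.58 -0.35 0; 1 -0.032 0.6 -0.35 0")

```text
clock: 17.65
tcp_pos: [0.5815, -0.1438, 0.1577]
tool_rot: [[1.0, -0.005, -0.001], [-0.005, -1.0, -0.001], [-0.001, 0.001, -1.0]]
force: [0.9, 0.7, -0.0]
width: 0.0225
finger_force: 10.0
```

Emit:
step_arm(rows="1 -0.002 0.04 0 0; 1 -0.006 0.1 0 0; 1 -0.01 0.18 0 0; 1 -0.014 0.26 0 0; 1 -0.018 0.33 0 0; 1 -0.02 0.375 0 0; 1 -0.02 0.395 0 0; 1 -0.02 0.395 0 0; 1 -0.02 0.395 0 0")

```text
clock: 18.55
tcp_pos: [0.5748, -0.2961, 0.158]
tool_rot: [[1.0, 0.002, 0.0], [0.002, -1.0, 0.001], [0.0, -0.001, -1.0]]
force: [-0.8, -0.2, 0.0]
width: 0.0223
finger_force: 10.0
```

Run:
```python
from h import *
go(.5742,-.298,.018)
```

```text
t18.6 [ 0.5748 -0.2961  0.158 ] yaw 0.0019 w 0.0223 -> [-0.0016  0.0051  0.3501] turn 0.0003
```

Emit:
step_arm(rows="1 0 0.002 0.06 0; 1 0 0.002 0.14 0; 1 0 0.002 0.22 0; 1 0 0.002 0.29 0; 1 0 0.002 0.325 0; 1 0 0.002 0.34 0; 1 0 0.002 0.346 0; 1 0 0.002 0.35 0; 1 0 0.002 0.35 0; 0.5 0 0.002 0.35 0; 0.3 0 0.002 0.35 0; 0.3 0 0.002 0.35 0")

```text
clock: 19.75
tcp_pos: [0.5744, -0.299, 0.0184]
tool_rot: [[1.0, -0.0, 0.001], [-0.0, -1.0, -0.0], [0.001, 0.0, -1.0]]
force: [-1.0, -0.7, -0.5]
width: 0.0388
finger_force: 0.0
```

Emit:
step_arm(rows="0.2 0 0 0 0; 0.2 0 0 -0.05 0; 0.2 0 0 -0.15 0; 0.2 0 0 -0.27 0; 0.2 0 0 -0.4 0; 0.2 0 0 -0.52 0; 0.2 -0.1 0 -0.64 0; 0 -0.2 0 -0.76 0; 0 -0.25 0 -0.85 0; 0 -0.25 0 -0.85 0; 0 -0.25 0 -0.85 0; 0 -0.25 0 -0.85 0")

```text
clock: 20.95
tcp_pos: [0.4744, -0.2986, 0.3569]
tool_rot: [[1.0, 0.0, -0.001], [0.0, -1.0, 0.001], [-0.001, -0.001, -1.0]]
force: [0.9, -0.5, -0.8]
width: 0.0865
finger_force: 0.0
```

Run:
```python
from h import *
COL["red"]=((0,120,100),(8,255,255))
im=save("wrist","w6.png")
g=(.5742,-.298,.052);print("expect red",proj("wrist",g),"cap",proj("wrist",(.4455,-.1835,.164)))
c,b=blob(im,*COL["red"],near=proj("wrist",g),r=30);print(c,b,ray("wrist",*c,g[2]))
go(.4455,-.1835,.1357)
```

```text
expect red [275.34137995 105.24396079] cap [184.46962617 209.43967036]
[275.80916031 105.55725191] (271, 101, 10, 10) [ 0.5737574  -0.29869991  0.052     ]
t21.0 [ 0.4744 -0.2984  0.3561] yaw 0.0005 w 0.0867 -> [-0.0711 -0.2864  0.5517] turn 0.0001
```

View pics/w6.png

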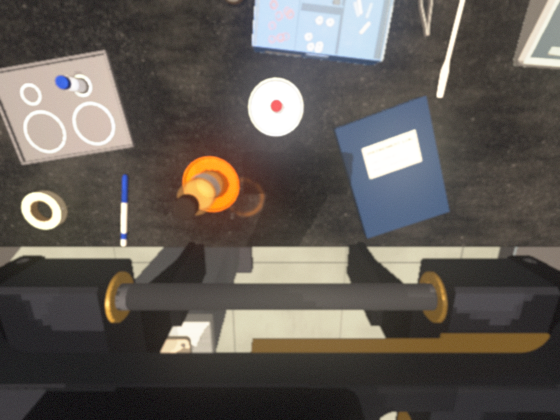

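Red vial stands in the dish's middle (276,105); bottle cap at about (187,207), close to where expected. Now the bottle back.

Emit:
step_arm(rows="0 -0.071 -0.12 0.05 0; 0 -0.071 -0.24 0.08 0; 0 -0.071 -0.286 0.1 0; 0 -0.071 -0.286 0.2 0; 0 -0.071 -0.286 0.3 0; 0 -0.071 -0.286 0.4 0; 0 -0.071 -0.286 0.47 0; 0 -0.071 -0.286 0.52 0; 0 -0.071 -0.286 0.551 0; 0 -0.071 -0.286 0.551 0; 0 -0.071 -0.286 0.551 0")

```text
clock: 22.1
tcp_pos: [0.4461, -0.1841, 0.1377]
tool_rot: [[1.0, 0.0, -0.0], [0.0, -1.0, 0.001], [-0.0, -0.001, -1.0]]
force: [0.4, 0.1, -1.4]
width: 0.0871
finger_force: 0.0
```

Emit:
step_arm(rows="1 0 0 0 0; 1 0 0 0 0; 1 0 0 0 0; 1 0 0 0 0; 1 0 0 0 0; 1 0 0 0 0; 1 0 0 0 0; 1 0 0 0 0; 1 0 0 0 0; 1 0 0 0 0", grip_force=25)

```text
clock: 23.1
tcp_pos: [0.4459, -0.1842, 0.1376]
tool_rot: [[1.0, -0.0, 0.0], [-0.0, -1.0, 0.0], [0.0, -0.0, -1.0]]
force: [-0.1, 1.2, -0.5]
width: 0.0295
finger_force: 25.0
```

Run:
```python
from h import *
go(.5493,.0046,.1964)
```

```text
t23.1 [ 0.4459 -0.1842  0.1376] yaw -0.0001 w 0.0295 -> [ 0.2586 -0.4721 -0.1469] turn -0.0000
```

Emit:
step_arm(rows="1 0 0 -0.04 0; 1 0 0 -0.1 0; 1 0 0 -0.15 0; 1 0.03 -0.05 -0.15 0; 1 0.07 -0.12 -0.15 0; 1 0.11 -0.2 -0.15 0; 1 0.15 -0.28 -0.15 0; 1 0.19 -0.35 -0.15 0; 1 0.23 -0.41 -0.15 0; 1 0.25 -0.45 -0.15 0; 1 0.2586 -0.472 -0.15 0; 1 0.2586 -0.472 -0.15 0")

```text
clock: 24.3
tcp_pos: [0.5491, 0.0054, 0.1972]
tool_rot: [[1.0, 0.002, -0.001], [0.002, -1.0, 0.001], [-0.001, -0.001, -1.0]]
force: [-0.3, -0.7, -2.5]
width: 0.0297
finger_force: 25.0
```

Run:
```python
from h import *
go(.5493,.0046,.139)
```

```text
t24.3 [0.5491 0.0054 0.1972] yaw 0.0016 w 0.0297 -> [0.0006 0.0021 0.1454] turn 0.0003
```

Emit:
step_arm(rows="1 0 0.001 0.05 0; 1 0 0.001 0.09 0; 1 0 0.001 0.12 0; 1 0 0.001 0.135 0; 1 0 0.001 0.142 0; 1 0 0.001 0.146 0; 1 0 0.001 0.146 0; 0.5 0 0.001 0.146 0; 0 0 0.001 0.146 0; 0 0 0.001 0.146 0; 0 0 0.001 0.146 0; 0 0 0.001 0.146 0")

```text
clock: 25.5
tcp_pos: [0.5494, 0.004, 0.1394]
tool_rot: [[1.0, -0.0, 0.0], [-0.0, -1.0, -0.0], [0.0, 0.0, -1.0]]
force: [0.3, 0.2, -0.2]
width: 0.0613
finger_force: 0.0
```

Emit:
step_arm(rows="0 0 0 -0.03 0; 0 0 0 -0.12 0; 0 0 0 -0.25 0; 0 0 0 -0.37 0; 0 0 0 -0.5 0; 0 -0.1 -0.12 -0.5 0; 0 -0.1 -0.24 -0.5 0; 0 -0.1 -0.36 -0.5 0; 0 -0.1 -0.45 -0.5 0; 0 -0.1 -0.5 -0.5 0; 0 -0.1 -0.5 -0.5 0; 0 -0.1 -0.5 -0.5 0")

```text
clock: 26.7
tcp_pos: [0.5093, 0.2039, 0.3397]
tool_rot: [[1.0, 0.0, 0.0], [0.0, -1.0, -0.0], [0.0, 0.0, -1.0]]
force: [-0.5, -1.3, -0.1]
width: 0.0872
finger_force: 0.0
```

Run:
```python
from h import *
im=save("wrist","w7.png")
print("rim",proj("wrist",(.518,.302,.194)),"cap",proj("wrist",(.549,.006,.165)),ray("wrist",*proj("wrist",(.518,.302,.194)),.194))
go(.518,.302,.1465)
```

```text
rim [182.82843186 189.42739418] cap [448.34251381 156.40778169] [0.518 0.302 0.194]
t26.8 [0.5096 0.203  0.3396] yaw -0.0012 w 0.0869 -> [ 0.0205 -0.2478  0.4826] turn -0.0002
```

View pics/w7.png

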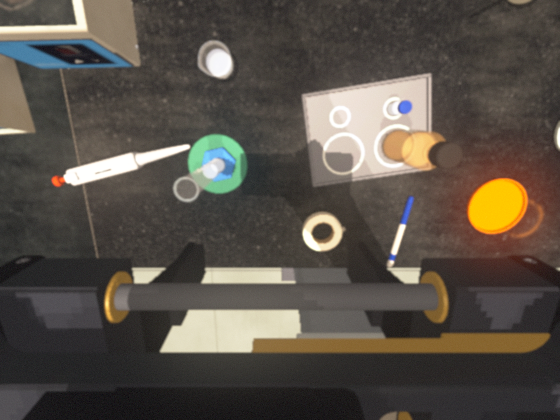

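Bottle is back on its ring (cap 447,154); cylinder rim at (187,188) on the mat. Fetch the cylinder.

Emit:
step_arm(rows="0 0.02 -0.12 0.02 0; 0 0.02 -0.24 0.03 0; 0 0.02 -0.247 0.08 0; 0 0.02 -0.247 0.18 0; 0 0.02 -0.247 0.28 0; 0 0.02 -0.247 0.37 0; 0 0.02 -0.247 0.44 0; 0 0.02 -0.247 0.483 0; 0 0.02 -0.247 0.483 0; 0 0.02 -0.247 0.483 0")

```text
clock: 27.75
tcp_pos: [0.5181, 0.3025, 0.1472]
tool_rot: [[1.0, -0.001, 0.001], [-0.001, -1.0, 0.0], [0.001, -0.0, -1.0]]
force: [0.5, -0.3, 0.8]
width: 0.0872
finger_force: 0.0
```

Emit:
step_arm(rows="1 0 0 0 0; 1 0 0 0 0; 1 0 0 0 0; 1 0 0 0 0; 1 0 0 0 0; 1 0 0 0 0; 1 0 0 0 0; 1 0 0 0 0; 1 0 0 0 0; 1 0 0 0 0", grip_force=15)

```text
clock: 28.75
tcp_pos: [0.5173, 0.3027, 0.1459]
tool_rot: [[1.0, -0.0, -0.0], [-0.0, -1.0, -0.0], [-0.0, 0.0, -1.0]]
force: [-0.5, 0.9, -0.8]
width: 0.026
finger_force: 15.0
```

Run:
```python
from h import *
go(.5326,.0945,.2)
```

```text
t28.8 [0.5173 0.3027 0.1459] yaw -0.0002 w 0.0260 -> [ 0.0384  0.5206 -0.1353] turn -0.0000
```

Emit:
step_arm(rows="1 0 0 -0.04 0; 1 0 0 -0.1 0; 1 0 0 -0.15 0; 1 0.004 0.06 -0.15 0; 1 0.01 0.13 -0.15 0; 1 0.016 0.21 -0.15 0; 1 0.022 0.29 -0.15 0; 1 0.028 0.37 -0.15 0; 1 0.034 0.44 -0.15 0; 1 0.038 0.49 -0.15 0; 1 0.038 0.52 -0.15 0; 1 0.038 0.52 -0.15 0")

```text
clock: 29.95
tcp_pos: [0.5328, 0.0934, 0.2067]
tool_rot: [[1.0, -0.002, 0.001], [-0.002, -1.0, -0.001], [0.001, 0.001, -1.0]]
force: [0.3, 1.2, -1.1]
width: 0.0264
finger_force: 15.0
```

Run:
```python
from h import *
go(.5326,.0945,.1473)
```

```text
t29.9 [0.5328 0.0934 0.2067] yaw -0.0025 w 0.0264 -> [-0.0007 -0.0028  0.1484] turn -0.0004
```

Emit:
step_arm(rows="1 0 0 0.05 0; 1 0 0 0.09 0; 1 0 0 0.12 0; 1 0 0 0.138 0; 1 0 0 0.145 0; 1 0 0 0.148 0; 1 0 0 0.148 0; 0.5 0 0 0.148 0; 0.4 0 0 0.148 0; 0.4 0 0 0.148 0; 0.4 0 0 0.148 0; 0.4 0 0 0.148 0")

```text
clock: 31.15
tcp_pos: [0.5326, 0.0948, 0.1469]
tool_rot: [[1.0, -0.0, 0.0], [-0.0, -1.0, -0.0], [0.0, 0.0, -1.0]]
force: [-0.0, -0.0, 0.2]
width: 0.0508
finger_force: 0.0
```

Emit:
step_arm(rows="0.3 0 0 -0.03 0; 0.3 0 0 -0.12 0; 0.3 0 0 -0.25 0; 0.3 0 0 -0.37 0; 0.3 0 0 -0.5 0; 0.3 -0.08 0.1 -0.5 0; 0.3 -0.08 0.1 -0.5 0; 0.3 -0.08 0.1 -0.5 0; 0.3 -0.08 0.1 -0.5 0")

```text
clock: 32.05
tcp_pos: [0.5004, 0.0554, 0.347]
tool_rot: [[1.0, 0.0, 0.0], [0.0, -1.0, 0.0], [0.0, -0.0, -1.0]]
force: [-0.1, 0.7, 0.2]
width: 0.0611
finger_force: 0.0
```

Run:
```python
from h import *
im=save("wrist","w8.png")
print("rim",proj("wrist",(.5326,.094,.195)),"foot",proj("wrist",(.5326,.094,.010)),"cap",proj("wrist",(.5493,.005,.165)),"blue",proj("wrist",(.6072,.016,.053)))
cv2.imwrite("pics/w8z.png",cv2.resize(im[40:240,150:420,::-1],None,fx=2.9,fy=2.9,interpolation=cv2.INTER_CUBIC)); go(0,0,0)
```

```text
rim [239.41233026 166.1193585 ] foot [252.47361095 149.37483403] cap [319.35120601 147.67226626] blue [302.60264709 100.2056988 ]
t32.1 [0.5005 0.0556 0.3467] yaw 0.0011 w 0.0607 -> [-1.2511  0.138   0.8672] turn 0.0002
```

View pics/w8z.png

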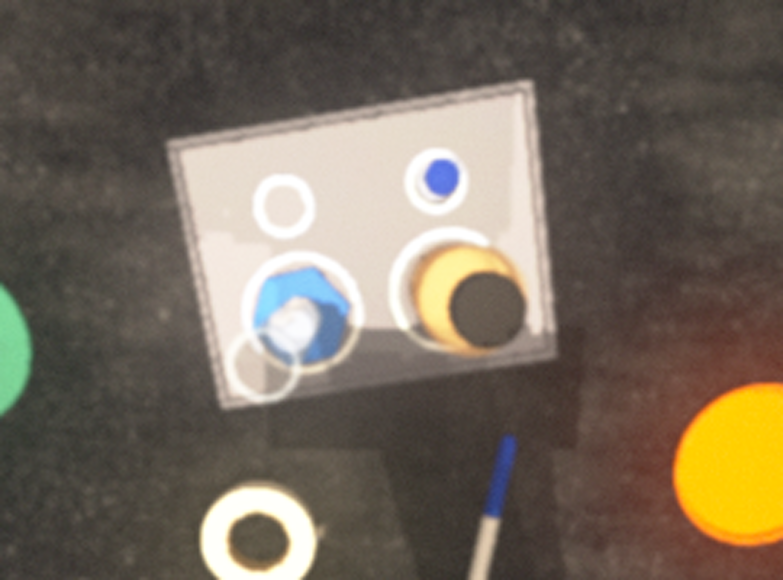

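Everything is back on its ring: rim crop (264,366) → px (241,166), and cap (487,310) → (318,147), as expected. Signing off.

```bash
python3 -c "
from h import *
print(order.sign_off())"
```

```text
the job is handed in; nothing more can be done
None
```

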